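# Pack lens block pieces head to tail and close the stop

### The job

Take the three blue hat-shaped block pieces from the draining rack and pack them in the holder with the one already standing there, in two layers, two below and two on top, so that neighbours side by side and pieces one on the other always face opposite ways (crown up next to crown down, brim on brim, crown on crown). When all four are in, slide the stop block up until it holds the pack tight; it may be locked, in which case release its knob first. Leave the lens blank in the rack and do not disturb the other things.

Things in the scene. Friction and masses are not known exactly. Their poses are not given: they have to be found in the camera images.
- up1_mid (a point): Centre (on the axis, half-way up) of a hat-shaped blue block piece, 50 to 100 g: round brim 66 mm across, 8 mm thick, with a concentric round crown 40 mm across, 16 mm high; 24 mm in all. z axis from brim to crown: the brim's flat face 12 mm below the point, the crown's flat end 12 mm above. Starts crown up, square to the rack's 30 degree slope.
- up2_mid (a point): A second block piece of the same shape, sizes and axes. It already stands crown up on the holder's floor near the end plate (34 to 45 mm from it): the first of the pack.
- down1_mid (a point): A block piece of the same shape, sizes and axes as up1, but lying crown down on the slope: it stands on its crown, with the brim (from 16 to 24 mm above the slope's surface) uppermost, so its z axis points into the slope.
- down2_mid (a point): A second block piece lying crown down, like down1.
- rack: Fixed steel draining rack, 372 mm long, its plate rising at 30 degrees along the rack's +x (away from the robot). Origin on the table under the row, z up, y along the row. Four places at y = -138, -46, 46, 138 mm hold three pieces and the lens blank in any order; plate surface 47 mm above the table there. A 22 mm high lip square to the plate runs along the low edge; brims rest on it.
- holder: Fixed aluminium channel for the pieces. Origin on the table, on the centre line, under the inner face of the fixed end plate (10 mm thick, top 60 mm above the table); x runs along the channel to the sliding stop, z up. Floor 8 mm above the table; side walls 70 mm apart inside, 4 mm thick, tops 16 mm above the table; the base ends at x = 196 mm. 145 mm long inside with the stop open.
- stop (a joint): Grey stop block on the holder: 0 m fully open (face at holder x = 145 mm), grows as it slides toward the end plate, at most 0.040. Needs about 2 N and stays. 44 mm long along the channel; face plate 66 mm wide, block behind it 48 mm wide; top 61 mm above the table. Locked by its knob it gives 1 to 2 mm, then stops hard.
- stop_back (a point): Middle of the stop block's back face, the one away from the pieces, where it can be pushed; 35 mm above the table; moves with the stop. Axes as the holder's.
- knob_mid (a point): Centre of the round black knurled locking knob on top of the stop block: 28 mm across, 20 mm high, upright axis, centre 77 mm above the table, 26 mm behind the stop's face. It turns 1.5 rad between its ends, counter-clockwise from above to release, with about 0.06 Nm, and starts anywhere: locked below about 0.4 rad, free beyond 0.85. Its state cannot be seen.
- blank: Bystander: round greenish lens blank, 66 mm across, 8 to 10 mm thick, lying in one of the rack's places; origin on its axis 12 mm above its underside.
- glasses: Bystander: sunglasses (130 mm wide, 42 mm high) standing on the round pink plinth (radius 105 mm, 28 mm high); origin at the middle of the front, at the underside, temples to +x.
- spray: Bystander: upright white bottle, radius 26 mm, 165 mm high; origin at the underside.
- jar: Bystander: brown glass jar, radius 30 mm, 75 mm high; origin at the underside.
- case: Bystander: closed spectacle case, 65 x 160 x 46 mm; origin at the underside.
- driver: Bystander: red screwdriver lying behind the rack, 120 mm long; origin at its middle.
- pot: Bystander: small white bowl, radius 32 mm, 34 mm high; origin at the underside.
- packets: Bystander: stack of lens packets, 85 x 85 x 36 mm; origin at the underside.
Things that resemble listed ones, but are neither listed nor needed, are in the scene too. What is shaped like the part that bears up1_mid but red or yellow is not meant.

How it is judged:
On the way:
1. the four pieces stand in the holder two on two, every neighbour the other way up, with the stop not yet closed (((horizontal distance between up1_mid and down2_mid below 0.012 m and horizontal distance between down1_mid and up2_mid below 0.012 m and z of up1_mid in the frame of holder between 0.016 and 0.024 m and z of down1_mid in the frame of holder between 0.016 and 0.024 m and z of up2_mid in the frame of holder between 0.04 and 0.048 m and z of down2_mid in the frame of holder between 0.04 and 0.048 m and x of up1_mid in the frame of holder between 0.025 and 0.115 m and y of up1_mid in the frame of holder between -0.012 and 0.012 m and x of down1_mid in the frame of holder between 0.025 and 0.115 m and y of down1_mid in the frame of holder between -0.012 and 0.012 m) or (horizontal distance between up1_mid and down1_mid below 0.012 m and horizontal distance between down2_mid and up2_mid below 0.012 m and z of up1_mid in the frame of holder between 0.016 and 0.024 m and z of down2_mid in the frame of holder between 0.016 and 0.024 m and z of up2_mid in the frame of holder between 0.04 and 0.048 m and z of down1_mid in the frame of holder between 0.04 and 0.048 m and x of up1_mid in the frame of holder between 0.025 and 0.115 m and y of up1_mid in the frame of holder between -0.012 and 0.012 m and x of down2_mid in the frame of holder between 0.025 and 0.115 m and y of down2_mid in the frame of holder between -0.012 and 0.012 m) or (horizontal distance between up2_mid and down2_mid below 0.012 m and horizontal distance between down1_mid and up1_mid below 0.012 m and z of up2_mid in the frame of holder between 0.016 and 0.024 m and z of down1_mid in the frame of holder between 0.016 and 0.024 m and z of up1_mid in the frame of holder between 0.04 and 0.048 m and z of down2_mid in the frame of holder between 0.04 and 0.048 m and x of up2_mid in the frame of holder between 0.025 and 0.115 m and y of up2_mid in the frame of holder between -0.012 and 0.012 m and x of down1_mid in the frame of holder between 0.025 and 0.115 m and y of down1_mid in the frame of holder between -0.012 and 0.012 m) or (horizontal distance between up2_mid and down1_mid below 0.012 m and horizontal distance between down2_mid and up1_mid below 0.012 m and z of up2_mid in the frame of holder between 0.016 and 0.024 m and z of down2_mid in the frame of holder between 0.016 and 0.024 m and z of up1_mid in the frame of holder between 0.04 and 0.048 m and z of down1_mid in the frame of holder between 0.04 and 0.048 m and x of up2_mid in the frame of holder between 0.025 and 0.115 m and y of up2_mid in the frame of holder between -0.012 and 0.012 m and x of down2_mid in the frame of holder between 0.025 and 0.115 m and y of down2_mid in the frame of holder between -0.012 and 0.012 m)) and angle between each of up1_mid, up2_mid's own z axis and vertical below 0.08 rad and angle between each of down1_mid, down2_mid's own z axis and vertical above 3.06 rad and value of joint stop below 0.018 m), for 0.2 s.
At the end, for the whole second after the job is handed in: In the holder, at rest: a crown-up and a crown-down piece side by side on the floor, on each a piece facing the other way (centred within 10 mm, heights within 4 mm, level within 0.08 rad), and the stop closed by over 22 mm (tight is about 26 mm); bystanders within 30 mm of their places (((horizontal distance between up1_mid and down2_mid below 0.01 m and horizontal distance between down1_mid and up2_mid below 0.01 m and z of up1_mid in the frame of holder between 0.016 and 0.024 m and z of down1_mid in the frame of holder between 0.016 and 0.024 m and z of up2_mid in the frame of holder between 0.04 and 0.048 m and z of down2_mid in the frame of holder between 0.04 and 0.048 m and x of up1_mid in the frame of holder between 0.025 and 0.115 m and y of up1_mid in the frame of holder between -0.012 and 0.012 m and x of down1_mid in the frame of holder between 0.025 and 0.115 m and y of down1_mid in the frame of holder between -0.012 and 0.012 m) or (horizontal distance between up1_mid and down1_mid below 0.01 m and horizontal distance between down2_mid and up2_mid below 0.01 m and z of up1_mid in the frame of holder between 0.016 and 0.024 m and z of down2_mid in the frame of holder between 0.016 and 0.024 m and z of up2_mid in the frame of holder between 0.04 and 0.048 m and z of down1_mid in the frame of holder between 0.04 and 0.048 m and x of up1_mid in the frame of holder between 0.025 and 0.115 m and y of up1_mid in the frame of holder between -0.012 and 0.012 m and x of down2_mid in the frame of holder between 0.025 and 0.115 m and y of down2_mid in the frame of holder between -0.012 and 0.012 m) or (horizontal distance between up2_mid and down2_mid below 0.01 m and horizontal distance between down1_mid and up1_mid below 0.01 m and z of up2_mid in the frame of holder between 0.016 and 0.024 m and z of down1_mid in the frame of holder between 0.016 and 0.024 m and z of up1_mid in the frame of holder between 0.04 and 0.048 m and z of down2_mid in the frame of holder between 0.04 and 0.048 m and x of up2_mid in the frame of holder between 0.025 and 0.115 m and y of up2_mid in the frame of holder between -0.012 and 0.012 m and x of down1_mid in the frame of holder between 0.025 and 0.115 m and y of down1_mid in the frame of holder between -0.012 and 0.012 m) or (horizontal distance between up2_mid and down1_mid below 0.01 m and horizontal distance between down2_mid and up1_mid below 0.01 m and z of up2_mid in the frame of holder between 0.016 and 0.024 m and z of down2_mid in the frame of holder between 0.016 and 0.024 m and z of up1_mid in the frame of holder between 0.04 and 0.048 m and z of down1_mid in the frame of holder between 0.04 and 0.048 m and x of up2_mid in the frame of holder between 0.025 and 0.115 m and y of up2_mid in the frame of holder between -0.012 and 0.012 m and x of down2_mid in the frame of holder between 0.025 and 0.115 m and y of down2_mid in the frame of holder between -0.012 and 0.012 m)) and angle between each of up1_mid, up2_mid's own z axis and vertical below 0.08 rad and angle between each of down1_mid, down2_mid's own z axis and vertical above 3.06 rad and linear speed of each of up1, up2, down1, down2 below 0.02 m/s and value of joint stop above 0.022 m); the robot touches nothing.
It fails at once if a bystander is shifted by more than 30 mm or the bottle or jar is tipped (distance of any of blank, glasses, spray, jar, case, driver, pot, packets from where it was at the start of the episode above 0.03 m or angle between any of spray, jar's own z axis and vertical above 0.35 rad).
It also fails if it takes over 72 s, if anything falls off the work surface, if the arm or the gripper's body presses on something with over 40 N, if the wrist force passes 120 N, or if a joint passes its speed limit or range.

### The arm

A 6-joint arm with a two-finger parallel gripper is mounted at the origin on the work surface. World frame = base frame: x ahead of the robot, y to its left, z up, the work surface at z = 0. Lengths are in m, angles in rad, forces in N, time in s.
With the tool pointing down it reaches from about 0.275 to 0.75 m from the base axis. Payload 10.2 kg.
Tool frame: the origin (TCP) lies midway between the tips of the shut fingers; the grasp point (between the pads) lies 19 mm behind it (env.hold_point_z is the distance from the TCP to the grasp point, in m); x points along the fingers, z is the direction in which the jaws open and shut, and the axes are right-handed (so a half turn about x gives the same grasp; the last joint's range is limited). The gripper opens to 85 mm and grips with 20 to 120 N. Pads are 22 mm wide; open, the fingers measure 114 mm over their backs; the gripper's body (76 mm by 85 mm) begins 54 mm behind the grasp point. The pads swing forward as they close: fully open they stand 13 mm farther back than shut.
Start: joints at [0.978, 0.313, 1.498, -0, 1.331, -0.223], TCP at [0.19, 0.49, 0.231] pointing down, gripper open.
Joint ranges: [-2.94, 2.94], [-0.97, 2.17], [0.19, 2.56], [-1.23, 4.37], [0.02, 3.11], [-2.88, 2.88]. Speed limits (rad/s): [2.39, 2.39, 3.01, 3.14, 3.14, 3.14].

### API

Orientations are given as a unit quaternion [x, y, z, w].
In Python, from bench import env, kinematics, monitor, eyes, job gives the robot as it stands. The module is installed in compiled form; this text tells all that it offers. Calls block until the motion is done:
- env.reach(position, orientation): joint-space move of the TCP to a pose.
- env.movel(position, velocity=0.15, frame=None, guard=None): straight line of the TCP; frame=None keeps the orientation; velocity is the mean speed in m/s. With guard (N) it stops when the force on the tool has changed by that much, and returns True; else False.
- env.set_joints(angles): joint-space move.
- env.release() and env.close_gripper(effort=None): open the fingers fully, or close them until they stop; effort is the grip in N (None keeps the last).
- env.hold(seconds).
- kinematics.ik(position, orientation): joint angles nearest the present ones, or None.
- monitor.sense(): the state.
- eyes.grab_frame(name): name is "side" or "top" or "wrist"; returns a dict with "frame" (400x640x3 uint8, red, green, blue), "mtx" (3x3 intrinsics, pixels), "view" (4x4, takes a point from world to camera coordinates). Camera axes: x right, y down, z forward; pixel columns grow to the right and rows downward; lengths in m; the calibration is good to about 2 mm. A picture is of the moment at which its call begins. There is no depth.
A pose or a line that the arm cannot do raises env.MotionError and nothing moves.
- job.hand_in(): hands the job in, once; it reports no verdict.
The state is a dict: "clock": time; "joints": joint angles; "qvel": joint speeds; "joint_efforts": joint torques, N m; "position": TCP position; "ee_rot": TCP orientation; "contact_force": force on the tool from outside, world axes, zero at the start; "ft_torque": the same for the moment, N m; "finger_gap": opening from 0.0 (shut) to 1.0 (fully open).
Only numpy, scipy, OpenCV 4.12 (cv2) and the standard library are available. Lean on these libraries where they do the work, as an engineer would, in place of code of your own. Each camera call takes 0.05 s, during which the arm holds its last target.

## Working session

There is one attempt and no reset: what is moved stays moved. The work goes in short steps, each a Python script; the robot and the scene stay as the last script left them, time stands still between calls to the robot, and variables do not carry over. Pictures are saved under pics/ and viewed, and the job is handed in when it is done.

```bash
mkdir -p pics; ls
cat > h.py <<'E'
import numpy as np, cv2
from bench import env, kinematics, monitor, eyes, job
def snap(cam,name):
    d=eyes.grab_frame(cam); cv2.imwrite(f"pics/{name}.png",d["frame"][:,:,::-1]); np.savez(f"pics/{name}.npz",**d); return d
def load(name): return dict(np.load(f"pics/{name}.npz"))
def ray(d,u,v):
    V=d["view"];R=V[:3,:3];t=V[:3,3];o=-R.T@t
    r=R.T@np.linalg.solve(d["mtx"],[u,v,1.]);return o,r/np.linalg.norm(r)
def onz(d,u,v,z):
    o,r=ray(d,u,v);return o+r*(z-o[2])/r[2]
def tri(d1,p1,d2,p2):
    o1,r1=ray(d1,*p1);o2,r2=ray(d2,*p2)
    A=np.stack([r1,-r2],1);s=np.linalg.lstsq(A,o2-o1,rcond=None)[0]
    a=o1+s[0]*r1;b=o2+s[1]*r2;return (a+b)/2,np.linalg.norm(a-b)
def proj(d,P):
    c=d["view"][:3,:3]@np.asarray(P)+d["view"][:3,3];q=d["mtx"]@c;return q[:2]/q[2]
E
python3 - <<'E'
from h import *
for c in ["side","top","wrist"]: 
    d=snap(c,c+"0"); print(c,ray(d,320,200))
s=monitor.sense();print(s["clock"],s["position"],s["ee_rot"],s["finger_gap"],env.hold_point_z)
E
```

```text
pics
side (array([0.50553046, 0.67483137, 0.83756342]), array([ 0.08921216, -0.68286444, -0.72507748]))
top (array([0.44388298, 0.02033129, 0.9682251 ]), array([ 0.15760096,  0.00591665, -0.98748515]))
wrist (array([0.11954573, 0.5179558 , 0.37374215]), array([ 0.2709858 , -0.10564407, -0.95676853]))
0.15 [0.18966133 0.48935303 0.23087539] [-0.3996876   0.58370863  0.39943726  0.58308141] 0.9977552901084326 0.0187
```

View pics/side0.png

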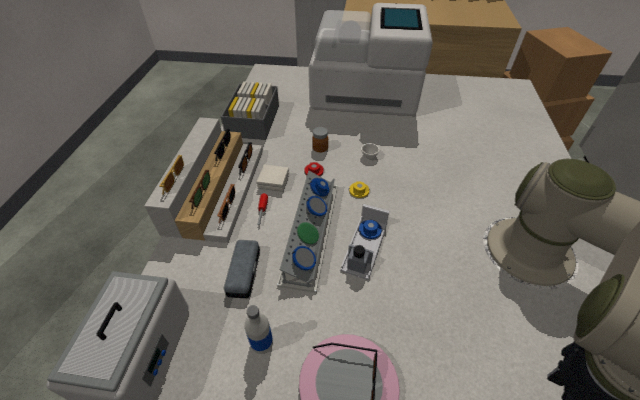

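View pics/top0.png

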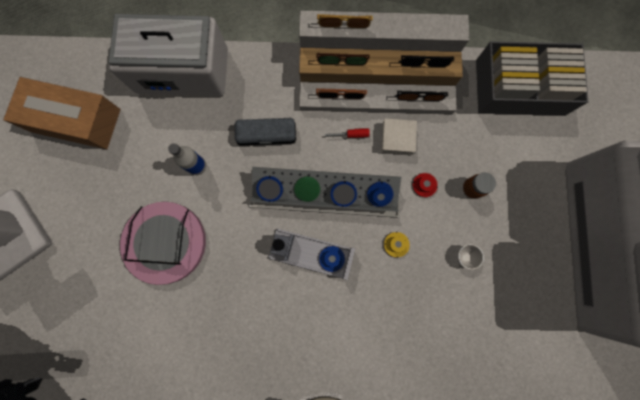

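View pics/wrist0.png

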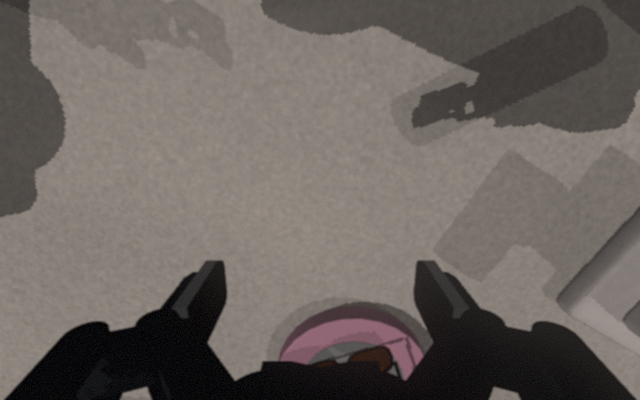

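The side and top views show the rack's row in the top image: crown-down (269,188), blank (307,188), crown-down (343,193), crown-up (380,194). In the holder, up2 is at (331,258) and the knob at (279,244).

Run:
```python
from h import *
from scipy.spatial.transform import Rotation as R
t=load("top0");s=load("side0")
for n,p,z in [("d138",(269,188),.068),("blank",(307,188),.056),("d-46",(343,193),.068),("up1",(380,194),.068),("up2",(331,257),.03),("knob",(279,244),.087)]: print(n,onz(t,*p,z).round(3))
w=load("wrist0");st=monitor.sense()
q=st["ee_rot"]; print(np.array(q))
Rt=R.from_quat(q).as_matrix();print(Rt.round(3))
o,r=ray(w,320,200);print("cam in tool",Rt.T@(o-st["position"]),Rt.T@r, w["mtx"][0,0],t["mtx"][0,0])
```

```text
d138 [0.614 0.153 0.068]
blank [0.619 0.059 0.056]
d-46 [ 0.607 -0.031  0.068]
up1 [ 0.607 -0.122  0.068]
up2 [ 0.45  -0.006  0.03 ]
knob [0.477 0.12  0.087]
[-0.3996876   0.58370863  0.39943726  0.58308141]
[[-0.001 -0.932  0.361]
 [-0.001  0.361  0.932]
 [-1.     0.    -0.001]]
cam in tool [-0.14285209  0.07574347  0.00119669] [ 9.56707803e-01 -2.91049954e-01  3.21958046e-04] 323.3249469251117 370.18221350868333
```

```bash
cat >> h.py <<'E'
from scipy.spatial.transform import Rotation as Ro
def quat(tx,tz):
    tx=np.array(tx,float);tz=np.array(tz,float);tx/=np.linalg.norm(tx);tz-=tx*(tx@tz);tz/=np.linalg.norm(tz)
    return Ro.from_matrix(np.stack([tx,np.cross(tz,tx),tz],1)).as_quat()
E
python3 - <<'E'
from h import *
q=quat([0,0,-1],[0,1,0])
print(kinematics.ik([.5,.03,.28],q))
env.reach([.5,.03,.28],q)
snap("wrist","w1")
env.movel([.42,.04,.28],velocity=.2)
snap("wrist","w2"); print(monitor.sense()["clock"])
E
```

```text
[-1.74392693e-01  2.27348390e-01  1.48220945e+00 -4.44089210e-16
  1.43203482e+00 -1.74518902e+00]
2.8083
```

View pics/w1.png

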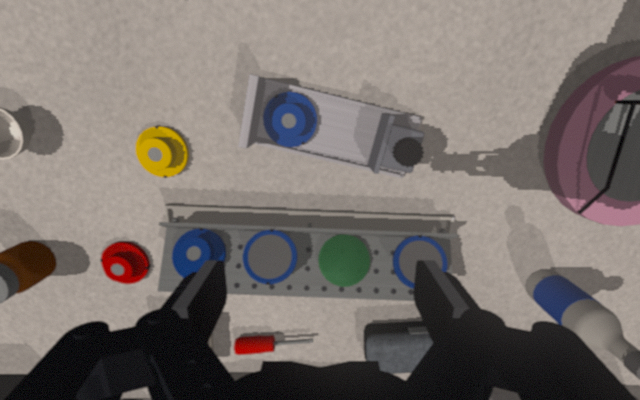

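View pics/w2.png

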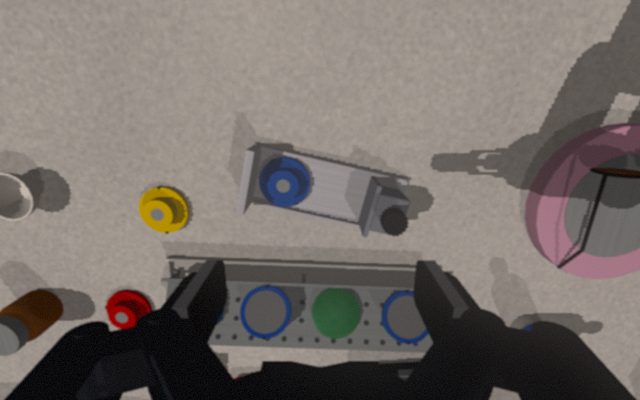

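Run:
```python
from h import *
def blobs(n):
    d=load(n);f=d["frame"];hsv=cv2.cvtColor(f,cv2.COLOR_RGB2HSV)
    m=cv2.inRange(hsv,(105,120,40),(125,255,255))
    cs,h=cv2.findContours(m,cv2.RETR_CCOMP,cv2.CHAIN_APPROX_NONE)
    out=[]
    for i,c in enumerate(cs):
        if h[0][i][3]<0 and cv2.contourArea(c)>300:
            ch=[k for k in range(len(cs)) if h[0][k][3]==i and cv2.contourArea(cs[k])>20]
            print(n,"outer",np.round(cv2.fitEllipse(c),1) if 0 else cv2.fitEllipse(c),"holes",[ (np.round(cv2.fitEllipse(cs[k])[0],1),cv2.contourArea(cs[k])) for k in ch if len(cs[k])>5])
    m=cv2.inRange(hsv,(0,0,0),(180,255,45)); m[:60]=0;m[250:]=0
    n_,l,s,c=cv2.connectedComponentsWithStats(m)
    for k in range(1,n_):
        if s[k,4]>150: print("dark",s[k],c[k].round(1))
blobs("w1");blobs("w2")
d=load("w1")
cv2.imwrite("pics/c1.png",cv2.resize(d["frame"][60:190,220:440,::-1],None,fx=3.5,fy=3.5,interpolation=cv2.INTER_CUBIC))
```

```text
w1 outer ((554.8541870117188, 300.3138427734375), (30.37025260925293, 45.93364334106445), 129.5627899169922) holes []
w1 outer ((419.84112548828125, 262.2318420410156), (48.47085952758789, 51.15721893310547), 135.35983276367188) holes []
w1 outer ((269.61083984375, 256.54571533203125), (51.76634216308594, 53.50199890136719), 50.694419860839844) holes [(array([269.5, 256.2]), 1652.0)]
w1 outer ((196.8636932373047, 251.0697479248047), (40.737396240234375, 55.658573150634766), 62.53208541870117) holes [(array([193.1, 253. ]), 209.0)]
w1 outer ((293.50103759765625, 120.02532958984375), (42.70221710205078, 52.7474365234375), 11.322264671325684) holes [(array([288.3, 120.4]), 228.0), (array([301.9, 118.2]), 234.0)]
dark [583 101  57 108 492] [617.9 147.5]
w2 outer ((406.6767272949219, 316.83721923828125), (45.56299591064453, 49.81365966796875), 151.4363555908203) holes []
w2 outer ((265.37615966796875, 311.6528625488281), (48.97011184692383, 52.20447540283203), 24.771739959716797) holes [(array([265.1, 311.5]), 1512.0)]
w2 outer ((287.04595947265625, 183.98497009277344), (37.83424377441406, 45.337772369384766), 22.60044288635254) holes [(array([282.7, 185.6]), 197.5)]
dark [584 167  56  75 569] [609.6 182.3]
```

View pics/c1.png

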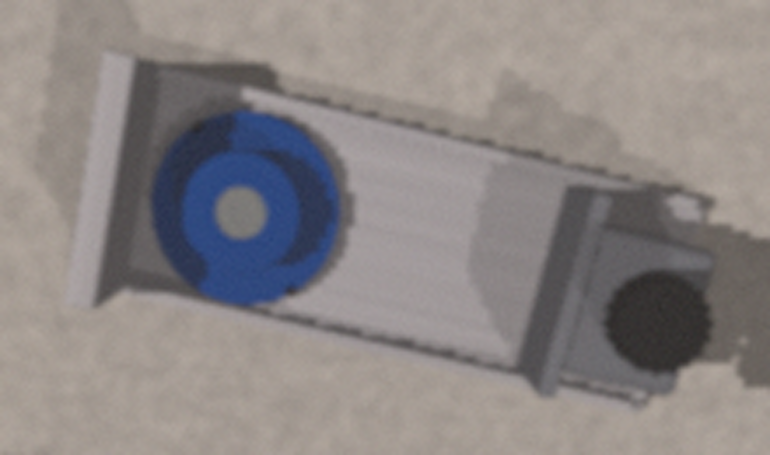

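Run:
```python
from h import *
a=load("w1");b=load("w2")
f=b["frame"];hsv=cv2.cvtColor(f,cv2.COLOR_RGB2HSV)
print("up2",onz(a,288.6,120.8,.032),onz(b,282.7,185.6,.032),tri(a,(288.3,120.6),b,(282.7,185.6)))
m=lambda d,x0,x1,y0,y1:[np.array(c).round(1) for c in [cv2.connectedComponentsWithStats(cv2.inRange(cv2.GaussianBlur(cv2.cvtColor(d["frame"],cv2.COLOR_RGB2GRAY),(3,3),0)[y0:y1,x0:x1],0,58))] and []]
def knob(d,x0,x1,y0,y1):
    g=cv2.cvtColor(d["frame"],cv2.COLOR_RGB2GRAY)[y0:y1,x0:x1]
    _,l,s,c=cv2.connectedComponentsWithStats((g<62).astype(np.uint8));k=1+np.argmax(s[1:,4]);print("knob",s[k],c[k]+[x0,y0]);return c[k]+[x0,y0]
ka=knob(a,385,432,130,175);kb=knob(b,370,415,195,240)
print("knob",onz(a,*ka,.087),onz(b,*kb,.087),tri(a,ka,b,kb))
e=lambda cx,cy:(cx/3.5+220,cy/3.5+60)
p1=onz(a,*e(137,60),.06);p2=onz(a,*e(97,305),.06);print("endplate",p1,p2,(p1+p2)/2)
up2=onz(a,288.6,120.8,.032);kn=onz(a,*ka,.087)
ax=(kn-up2)[:2];L=np.linalg.norm(ax);ax/=L;print("axis",ax,np.arctan2(ax[1],ax[0]),L)
ep=(p2-p1)[:2];ep/=np.linalg.norm(ep);print("ep dot axis",ep@ax,"up2 x",(up2-(p1+p2)/2)[:2]@ax,"knob x",(kn-(p1+p2)/2)[:2]@ax)
for n,d,p in [("d-46",a,(269.6,256.4)),("d-46",b,(265.2,311.6)),("d138",a,(419.8,262.2)),("up1",a,(193.1,253)),("blank",a,(345,260))]:
    print(n,onz(d,*p,.0678 if n!="blank" else .055))
```

```text
up2 [ 0.4463844  -0.00502124  0.032     ] [ 0.44596976 -0.00535315  0.032     ] (array([ 0.4462066 , -0.00545766,  0.03108261]), np.float64(8.530458548196241e-06))
knob [  8   8  30  28 632] [407.66139241 151.36392405]
knob [ 10  11  27  29 583] [393.51457976 220.17152659]
knob [0.47408111 0.12274827 0.087     ] [0.47136671 0.12267695 0.087     ] (array([0.475753  , 0.12568698, 0.07543428]), np.float64(0.00039376704623240473))
endplate [ 0.40036492 -0.03202667  0.06      ] [ 0.47338939 -0.04885317  0.06      ] [ 0.43687715 -0.04043992  0.06      ]
axis [0.21185061 0.97730206] 1.3573281590026263 0.13073696719225
ep dot axis -0.013001323658469066 up2 x 0.03662886541935918 knob x 0.1673658326116092
d-46 [ 0.60424015 -0.02930743  0.0678    ]
d-46 [ 0.60417136 -0.02946855  0.0678    ]
d138 [0.6120686 0.1537696 0.0678   ]
up1 [ 0.59969564 -0.12161602  0.0678    ]
blank [0.61573781 0.06344556 0.055     ]
```

```bash
cat >> h.py <<'E'
AX=np.array([.219,.976,0]);AX/=np.linalg.norm(AX); AY=np.array([-AX[1],AX[0],0])
UP2=np.array([.4463,-.0052,.0]); KN=np.array([.4747,.1247,.0])
YR=np.array([.044,.999,0]);YR/=np.linalg.norm(YR);XR=np.array([YR[1],-YR[0],0])
NR=-.5*XR+np.array([0,0,.8660254])
D46=np.array([.6042,-.0294,.0678]);D138=np.array([.6121,.1538,.0678]);U1=np.array([.5997,-.1216,.0678])
DOWN=[0,0,-1]
E
python3 - <<'E'
from h import *
for a in np.arange(-180,181,30):
    r=np.radians(a);j=kinematics.ik(KN+[0,0,.07],quat(DOWN,[np.cos(r),np.sin(r),0]));print(a,None if j is None else np.round(j,2))
for n,P in [("D46",D46),("D138",D138),("U1",U1)]:
  for s in (1,-1):
    q=quat(-NR,s*YR); print(n,s,[None if j is None else np.round(j,2) for j in [kinematics.ik(P-NR*.021,q),kinematics.ik(P+NR*.1,q)]])
for s in (1,-1):
    for k,z in [(0,.06),(.0565,.03),(.189+.011-.037,.03)]:
        j=kinematics.ik(UP2+AX*k+[0,0,z],quat(DOWN,s*AY));print("holder",s,k,None if j is None else np.round(j,2))
E
```

```text
-180 None
-150 [ 0.02  0.44  1.79 -0.    0.91  2.64]
-120 [ 0.02  0.44  1.79 -0.    0.91  2.11]
-90 [ 0.02  0.44  1.79 -0.    0.91  1.59]
-60 [ 0.02  0.44  1.79 -0.    0.91  1.06]
-30 [ 0.02  0.44  1.79 -0.    0.91  0.54]
0 [ 0.02  0.44  1.79 -0.    0.91  0.02]
30 [ 0.02  0.44  1.79 -0.    0.91 -0.51]
60 [ 0.02  0.44  1.79 -0.    0.91 -1.03]
90 [ 0.02  0.44  1.79 -0.    0.91 -1.55]
120 [ 0.02  0.44  1.79 -0.    0.91 -2.08]
150 [ 0.02  0.44  1.79 -0.    0.91 -2.6 ]
180 None
D46 1 [array([-0.29,  0.53,  1.83,  0.43,  0.3 , -2.2 ]), array([-0.33,  0.23,  1.92,  0.3 ,  0.5 , -2.08])]
D46 -1 [array([-0.29,  0.53,  1.83,  0.43,  0.3 ,  0.94]), array([-0.33,  0.23,  1.92,  0.3 ,  0.5 ,  1.06])]
D138 1 [array([ 0.09,  0.58,  1.73, -0.21,  0.31, -1.26]), array([ 0.1 ,  0.31,  1.82, -0.15,  0.5 , -1.31])]
D138 -1 [array([ 0.09,  0.58,  1.73, -0.21,  0.31,  1.88]), array([ 0.1 ,  0.31,  1.82, -0.15,  0.5 ,  1.83])]
U1 1 [array([-0.47,  0.54,  1.81,  0.61,  0.37, -2.52]), array([-0.53,  0.25,  1.9 ,  0.45,  0.57, -2.39])]
U1 -1 [array([-0.47,  0.54,  1.81,  0.61,  0.37,  0.62]), array([-0.53,  0.25,  1.9 ,  0.45,  0.57,  0.75])]
holder 1 0 None
holder 1 0.0565 None
holder 1 0.163 [ 0.08  0.53  1.77 -0.    0.84 -2.84]
holder -1 0 [-0.28  0.38  1.93 -0.    0.84 -0.05]
holder -1 0.0565 [-0.15  0.46  1.9  -0.    0.78  0.07]
holder -1 0.163 [ 0.08  0.53  1.77 -0.    0.84  0.3 ]
```

Run:
```python
from h import *
r=np.radians(-45);q=quat(DOWN,[np.cos(r),np.sin(r),0])
env.reach(KN+[0,0,.15],q)
env.movel(KN+[0,0,.0705],velocity=.12)
env.close_gripper(25)
s=monitor.sense();print(s["clock"],s["finger_gap"],s["contact_force"],s["ft_torque"])
j=np.array(s["joints"]);t0=s["ft_torque"]
for k in range(3):
    j[5]-=.42;env.set_joints(j);s=monitor.sense();print(s["clock"],s["finger_gap"],np.round(s["contact_force"],1),np.round(s["ft_torque"],3))
snap("wrist","k1")
env.release()
env.movel(KN+[0,0,.15],velocity=.2)
print(monitor.sense()["clock"])
snap("wrist","k2")
```

```text
6.375 0.3085232763596939 [ 0.6157769  -4.24984777  4.52689616] [-0.61157216 -0.17875597 -0.01910786]
6.8583 0.3098828292539653 [-0.2 -0.6  2.9] [-0.239  0.15   0.03 ]
7.3417 0.31005415461218416 [-2.7 -0.2  5.2] [-0.17   0.512  0.078]
7.825 0.3086700901015644 [-9.1  2.7  7.3] [ 0.389  1.535 -0.164]
9.025
```

View pics/k1.png

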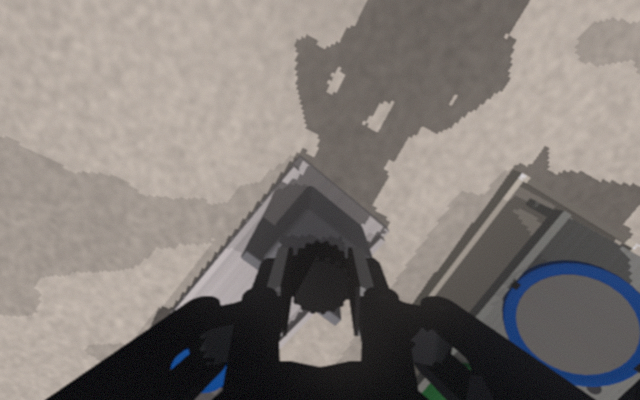

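View pics/k2.png

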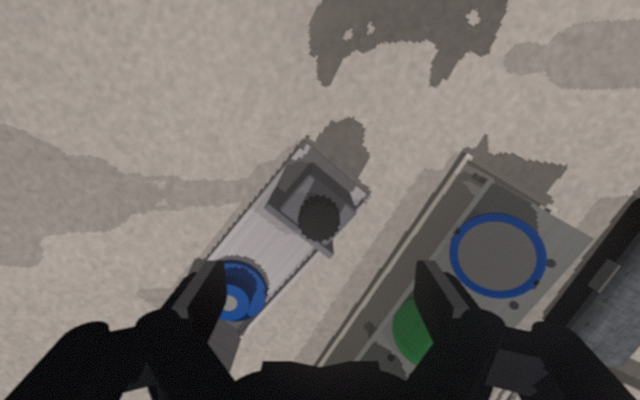

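The knob was gripped near (322,275) in k1. In k2 the stop is still at the open end, with the knob at (320,218). Next I'll take the crown-down piece at -46.

Run:
```python
from h import *
d=load("k2");print("knob",onz(d,320,218,.087),"D138",onz(d,498,255,.0678))
q=quat(-NR,-YR)
env.reach(D46+NR*.06,q)
snap("wrist","g0")
env.movel(D46-NR*.021,velocity=.12,guard=15)
env.close_gripper(40)
s=monitor.sense();print(s["clock"],s["finger_gap"],np.round(s["contact_force"],1))
snap("wrist","g1")
env.movel(D46+NR*.06,velocity=.15)
s=monitor.sense();print(s["clock"],s["finger_gap"],np.round(s["contact_force"],1))
snap("wrist","g2")
```

```text
knob [0.47470297 0.12666685 0.087     ] D138 [0.61298063 0.15579937 0.0678    ]
11.625 0.7505507442721314 [-7.7  0.2  7.7]
12.3667 0.7495508235398932 [ 0.5 -0.  -0.8]
```

View pics/g1.png

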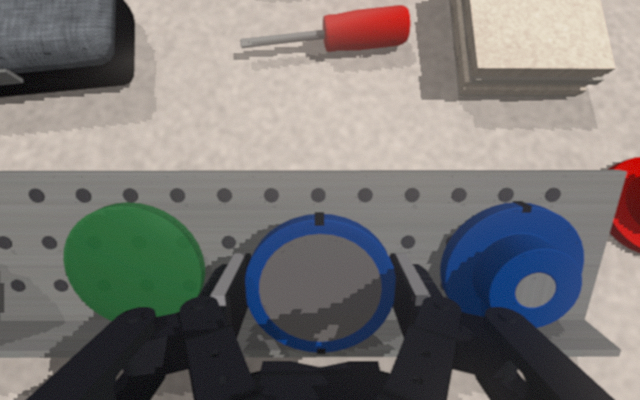

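View pics/g2.png

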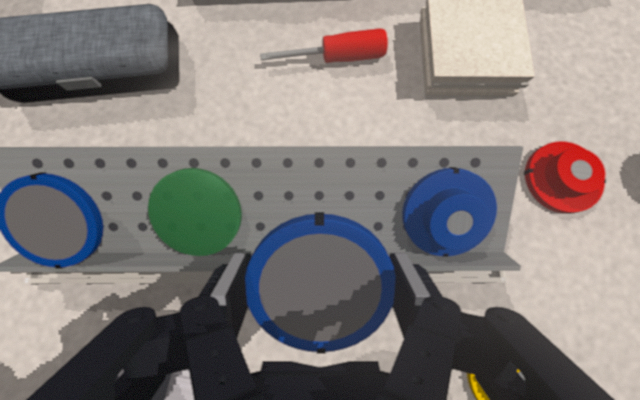

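```bash
cat >> h.py <<'E'
def inhand(name,p,xt,st):
    d=load(name);o,r=ray(d,*p);R=Ro.from_quat(st["ee_rot"]).as_matrix();o=R.T@(o-st["position"]);r=R.T@r
    return o+r*(xt-o[0])/r[0]
E
python3 - <<'E'
from h import *
d=load("g2");hsv=cv2.cvtColor(d["frame"],cv2.COLOR_RGB2HSV);m=cv2.inRange(hsv,(105,120,40),(125,255,255));m[:205]=0;m[:,:225]=0;m[:,402:]=0
cs,_=cv2.findContours(m,cv2.RETR_EXTERNAL,cv2.CHAIN_APPROX_NONE);c=max(cs,key=cv2.contourArea);e=cv2.fitEllipse(cv2.convexHull(c));print(e)
s=monitor.sense();
for x in (-.021,-.017):print(inhand("g2",e[0],x,s), np.round(inhand("g2",(e[0][0]-75,e[0][1]),x,s)-inhand("g2",(e[0][0]+75,e[0][1]),x,s),4))
E
```

```text
((319.6795349121094, 282.3918151855469), (135.82240295410156, 151.460693359375), 88.02285766601562)
[-0.021       0.00342436 -0.00112683] [ 0.      0.     -0.0642]
[-0.017       0.00100199 -0.00113052] [ 0.      0.     -0.0663]
```

Run:
```python
from h import *
q=quat(DOWN,-AY)
T=UP2+AX*(.0572-.002)
env.movel(D46+NR*.11,velocity=.3)
env.reach(T+[0,0,.075],q)
snap("wrist","p0")
s=monitor.sense();f0=s["contact_force"]
g=env.movel(T+[0,0,.0115],velocity=.06,guard=5)
s=monitor.sense();print(s["clock"],g,s["position"],np.round(s["contact_force"]-f0,1))
snap("wrist","p1")
```

```text
14.7583 True [0.45807822 0.04864659 0.01152843] [-1.  0.  5.]
```

View pics/p1.png

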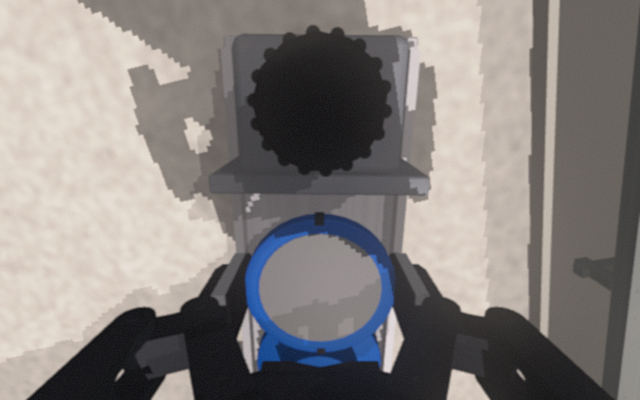

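View pics/p0.png

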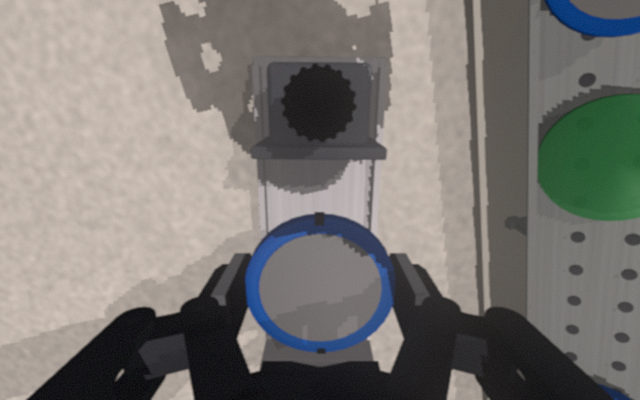

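Run:
```python
from h import *
env.release()
s=monitor.sense();p=np.array(s["position"])
env.movel(p+[0,0,.11],velocity=.25)
snap("wrist","p2")
q=quat(-NR,-YR)
env.reach(U1+NR*.06,q)
snap("wrist","u0")
print(monitor.sense()["clock"])
```

```text
16.6583
```

View pics/p2.png

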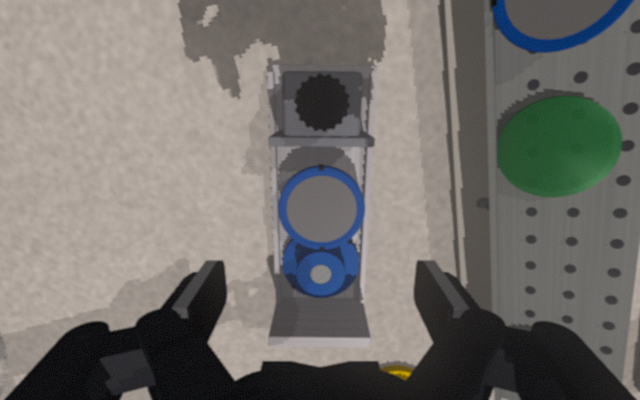

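View pics/u0.png

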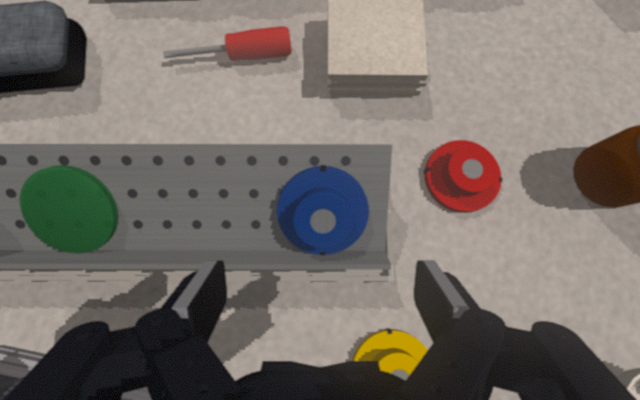

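Run:
```python
from h import *
p=load("p2");a=onz(p,321,206.5,.032);b=onz(p,320.7,273,.032);print(a,b,"dist",(a-b)[:2]@AX[:2],"lat",(a-b)[:2]@AY[:2],"from UP2",(a-UP2)[:2]@AX[:2],(b-UP2)[:2]@AX[:2])
u=load("u0");o,r=ray(u,322,221)
t=((U1-o)@NR)/(r@NR);X=o+r*t;print("U1 meas",X, "prev",U1)
# z-plane .0678
print(onz(u,322,221,.0678))
Un=(X+U1)/2
Q=U1.copy()
tgt=np.array([*onz(u,322,221,.0678)[:2],.0678]);
env.movel(tgt-NR*.0165,velocity=.12,guard=15)
s=monitor.sense();print(s["position"],tgt-NR*.0165)
env.close_gripper(40)
s=monitor.sense();print(s["clock"],s["finger_gap"],np.round(s["contact_force"],1))
env.movel(tgt+NR*.08,velocity=.2)
snap("wrist","u1")
print(monitor.sense()["finger_gap"])
```

```text
[0.4586713  0.05035145 0.032     ] [ 0.44613343 -0.00454216  0.032     ] dist 0.05630683761114637 lat -0.00021520542488276569 from UP2 0.056912245580977704 0.0006054079698313436
U1 meas [ 0.59968674 -0.12086401  0.06777365] prev [ 0.5997 -0.1216  0.0678]
[ 0.59968247 -0.12086367  0.0678    ]
[ 0.60802056 -0.12101313  0.0540298 ] [ 0.60792448 -0.12122668  0.05351058]
17.95 0.44935887959668497 [-6.4  0.3  6.3]
0.4516405812203717
```

View pics/u1.png

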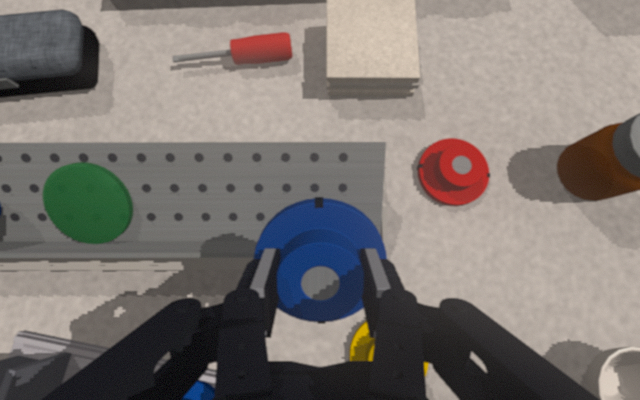

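Run:
```python
from h import *
s=monitor.sense();c=inhand("u1",(320,284),-.0165,s);print("inhand",c)
q=quat(DOWN,-AY)
DN=UP2+AX*.0572
T=DN-AX*c[1]
env.movel(np.array(s["position"])+NR*.04,velocity=.3)
env.reach(T+[0,0,.09],q)
f0=monitor.sense()["contact_force"]
g=env.movel(T+[0,0,.036],velocity=.06,guard=4)
s=monitor.sense();print(s["clock"],g,s["position"],np.round(s["contact_force"]-f0,1))
snap("wrist","v1");
```

```text
inhand [-0.0165     -0.00012114 -0.00089842]
20.5167 True [0.45819162 0.0507875  0.03917699] [-0.3 -0.5  1.4]
```

View pics/v1.png

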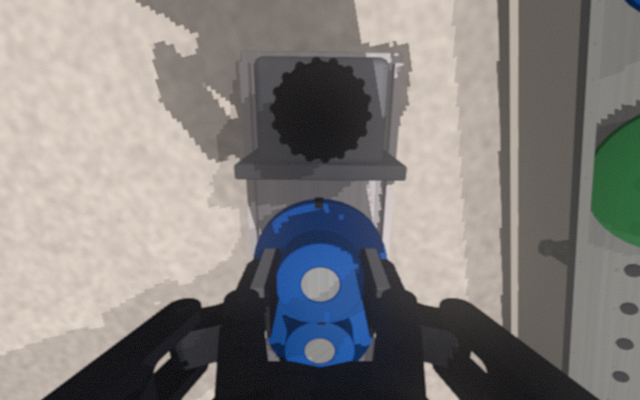

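Run:
```python
from h import *
env.release()
s=monitor.sense();p=np.array(s["position"])
env.movel(p+[0,0,.11],velocity=.25)
snap("wrist","v2")
q=quat(-NR,-YR)
env.reach(D138+NR*.06,q)
snap("wrist","e0")
print(monitor.sense()["clock"])
d=load("e0");hsv=cv2.cvtColor(d["frame"],cv2.COLOR_RGB2HSV);m=cv2.inRange(hsv,(105,120,40),(125,255,255))
cs,_=cv2.findContours(m,cv2.RETR_EXTERNAL,cv2.CHAIN_APPROX_NONE)
for c in cs:
    if cv2.contourArea(c)>800: e=cv2.fitEllipse(cv2.convexHull(c));print(e,onz(d,*e[0],.0678))
```

```text
23.3417
((320.31134033203125, 219.91793823242188), (92.93673706054688, 97.0771484375), 84.81300354003906) [0.61342843 0.15431178 0.0678    ]
((37.62033462524414, 145.25636291503906), (75.43572235107422, 139.56541442871094), 110.4986801147461) [0.67544478 0.35097004 0.0678    ]
```

View pics/v2.png

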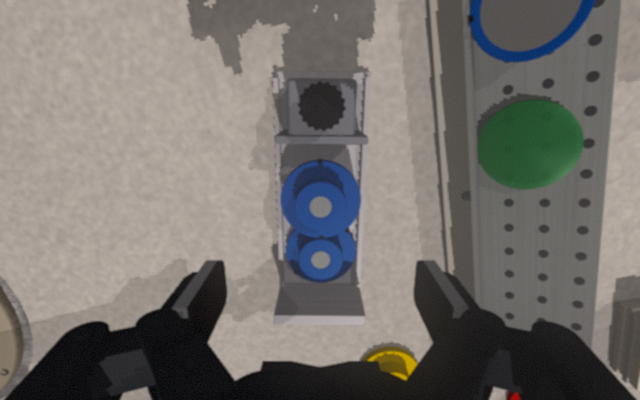

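View pics/e0.png

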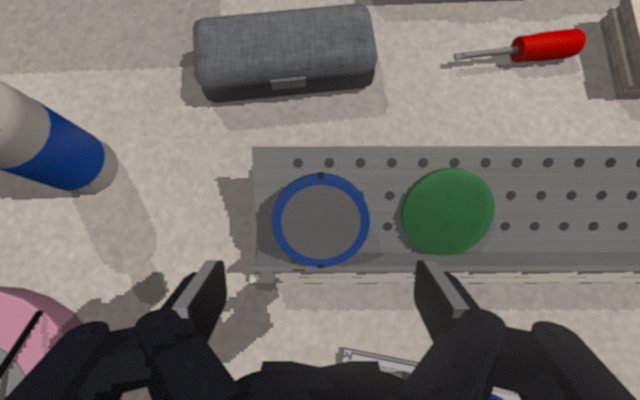

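Run:
```python
from h import *
v=load("v2");a=onz(v,320.5,207,.056);b=onz(v,320.5,260,.032);print("up1",(a-UP2)[:2]@AX[:2],(a-UP2)[:2]@AY[:2],"up2",(b-UP2)[:2]@AX[:2],(b-UP2)[:2]@AY[:2])
D=np.array([.6130,.1541,.0678])
env.movel(D-NR*.021,velocity=.12,guard=15)
env.close_gripper(40)
s=monitor.sense();print(s["clock"],s["finger_gap"],np.round(s["contact_force"],1),s["position"]-(D-NR*.021))
env.movel(D+NR*.08,velocity=.2)
snap("wrist","e1")
d=load("e1");hsv=cv2.cvtColor(d["frame"],cv2.COLOR_RGB2HSV);m=cv2.inRange(hsv,(105,120,40),(125,255,255));m[:205]=0;m[:,:225]=0;m[:,402:]=0
cs,_=cv2.findContours(m,cv2.RETR_EXTERNAL,cv2.CHAIN_APPROX_NONE);c=max(cs,key=cv2.contourArea);e=cv2.fitEllipse(cv2.convexHull(c));print(e)
s=monitor.sense();print(inhand("e1",e[0],-.0205,s))
```

```text
up1 0.05704305247022705 0.0003516849077433628 up2 -0.0006337204656579128 0.0003859188460437104
24.5083 0.7535627880039065 [-6.1 -1.2  7.4] [-6.37471206e-05  1.06145130e-04  1.21655375e-03]
((319.9501953125, 284.7870178222656), (136.42047119140625, 150.91661071777344), 87.18881225585938)
[-0.0205      0.00188762 -0.00112589]
```

View pics/e1.png

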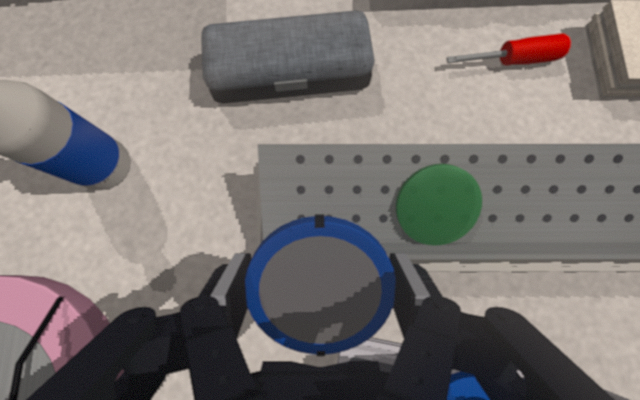

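Run:
```python
from h import *
s=monitor.sense()
q=quat(DOWN,-AY)
T=UP2+AX*(-.0005-.0019)
env.movel(np.array(s["position"])+NR*.04,velocity=.3)
env.reach(T+[0,0,.10],q)
f0=monitor.sense()["contact_force"]
g=env.movel(T+[0,0,.0325],velocity=.06,guard=4)
s=monitor.sense();print(s["clock"],g,s["position"],np.round(s["contact_force"]-f0,1))
snap("wrist","x1");snap("side","x1s")
```

```text
28.1583 True [ 0.44549273 -0.00751765  0.03502213] [-0.9  0.1  6. ]
```

View pics/x1.png

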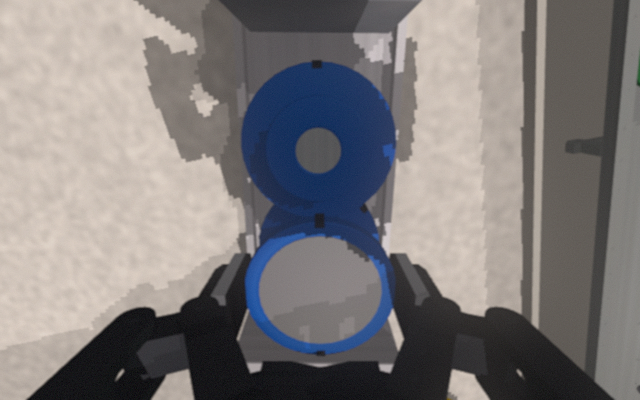

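Contact came at TCP z 0.0350 against an expected 0.0355. In x1, down2 is at (320,288) on up2, and up1 is at (318,150) next to it. I'll release and check from above.

Run:
```python
from h import *
env.release()
s=monitor.sense();p=np.array(s["position"])
env.movel(p+[0,0,.13],velocity=.25)
snap("wrist","y1")
print(monitor.sense()["clock"])
d=snap("side","y1s")
cv2.imwrite("pics/y1sc.png",cv2.resize(d["frame"][190:290,320:420,::-1],None,fx=5,fy=5,interpolation=cv2.INTER_CUBIC))
```

```text
29.325
```

View pics/y1.png

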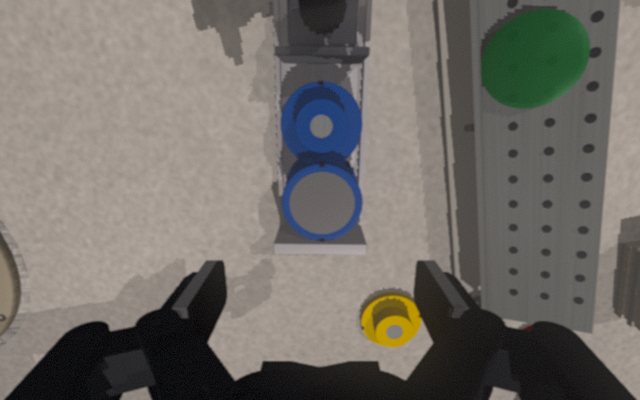

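View pics/y1sc.png

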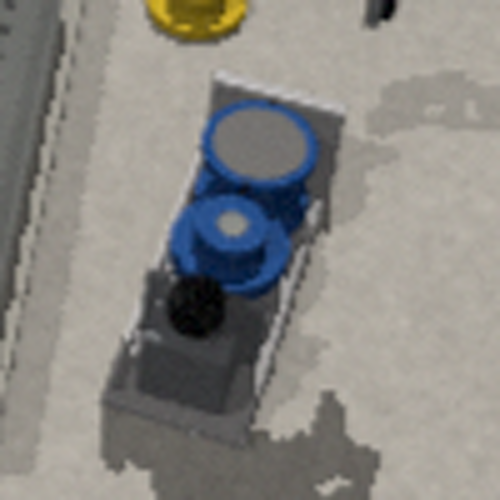

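Run:
```python
from h import *
q=quat(DOWN,-AY)
env.close_gripper(40)
B=KN+AX*.018
P=B+AX*.032
env.reach(P+[0,0,.12],q)
env.movel(P+[0,0,.028],velocity=.15,guard=10)
f0=np.array(monitor.sense()["contact_force"]);print(monitor.sense()["clock"],f0)
for i in range(12):
    k=.032-.005*(i+1)
    g=env.movel(B+AX*k+[0,0,.028],velocity=.04,guard=12)
    s=monitor.sense();x=(np.array(s["position"])-B)@AX
    print(round(s["clock"],2),g,round(x,4),np.round((np.array(s["contact_force"])-f0)@AX,1))
    if g: break
snap("wrist","z1")
```

```text
31.6917 [-0.32160708 -0.22032951  0.18837144]
31.97 False 0.0268 0.6
32.24 False 0.0218 0.2
32.52 False 0.0168 0.3
32.79 False 0.0118 0.1
33.07 False 0.0068 0.1
33.34 False 0.0017 0.4
33.62 False -0.0033 0.2
33.89 False -0.0083 0.2
34.17 False -0.0133 0.4
34.38 True -0.016 7.7
```

View pics/z1.png

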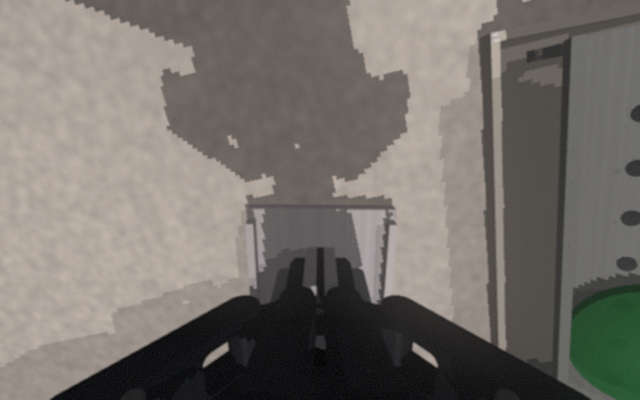

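Run:
```python
from h import *
s=monitor.sense();p=np.array(s["position"]);print(s["contact_force"])
g=env.movel(p-AX*.004,velocity=.02,guard=12)
s=monitor.sense();print(g,(np.array(s["position"])-p)@AX,np.array(s["contact_force"])@AX)
B=KN+AX*.018
env.movel(B+AX*.03+[0,0,.028],velocity=.15)
env.movel(B+AX*.03+[0,0,.20],velocity=.25)
env.release()
snap("side","f_s")
env.reach([.38,.0,.24],quat(DOWN,[0,1,0]))
snap("wrist","f1")
d=snap("side","f2")
cv2.imwrite("pics/f2c.png",cv2.resize(d["frame"][170:290,320:420,::-1],None,fx=5,fy=5,interpolation=cv2.INTER_CUBIC))
print(monitor.sense()["clock"])
```

```text
[0.75643036 6.47755306 1.40009635]
True 0.00013731208581317092 7.389585836707272
38.775
```

View pics/f1.png

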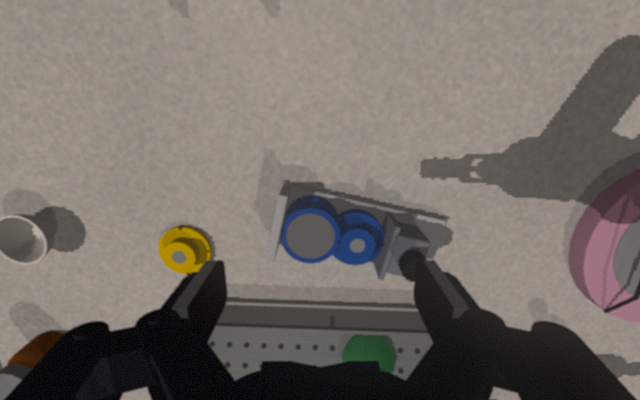

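View pics/f2c.png

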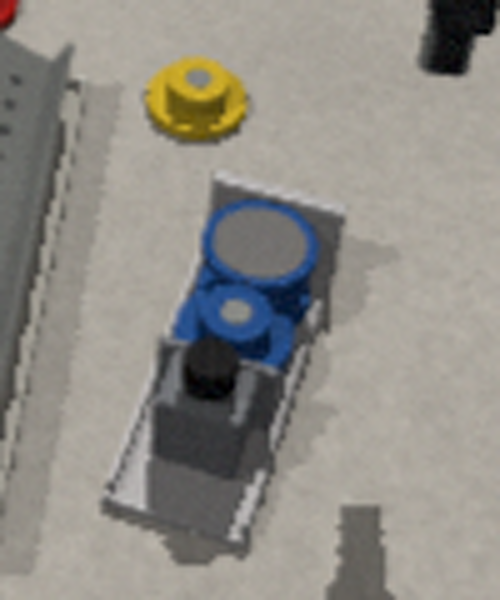

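Run:
```python
from h import *
f=load("f1")
for n,p,z in [("down2",(310,233.5),.056),("up1",(357.5,245.5),.056),("knob",(413,265),.087)]:
    x=onz(f,*p,z);print(n,"x",((x-UP2)[:2]@AX[:2]+.037).round(4),"y",((x-UP2)[:2]@AY[:2]).round(4))
s=load("f2");a=load("y1s")
for nm,d in(("before",a),("after",s)):
    g=cv2.cvtColor(d["frame"],cv2.COLOR_RGB2GRAY)[190:290,345:375];_,l,st,c=cv2.connectedComponentsWithStats((g<30).astype(np.uint8));k=1+np.argmax(st[1:,4]);x=onz(d,*(c[k]+[345,190]),.08);print(nm,st[k,4],(x-UP2)[:2]@AX[:2]+.037)
```

```text
down2 x 0.0318 y 0.0027
up1 x 0.086 y 0.0001
knob x 0.1398 y 0.0046
before 123 0.16794029309385977
after 51 0.15509831531939097
```

Run:
```python
from h import *
a=load("y1s");b=load("f2")
x=onz(a,359.4,251,.08);y=onz(b,362.2,243.6,.08);print("stop travel",(x-y)[:2]@AX[:2])
print(monitor.sense()["position"],np.linalg.norm(monitor.sense()["qvel"]))
job.hand_in()
```

```text
stop travel 0.024965136633179834
[3.80068509e-01 1.23105109e-04 2.39952760e-01] 0.0015827302181065622
the job is handed in; nothing more can be done
```

All four pieces are in the holder, two below and two on top, each facing the opposite way to its neighbours. I slid the stop tight and handed the job in at about 39 s of the 72 s allowed. `job.hand_in()` reports no verdict, so the result rests on my own checks.

- **Knob:** I turned it counter-clockwise by 1.26 rad before packing. The stop then slid freely.
- **Packing:** One crown-down piece went on the floor beside up2. Up1 went brim on brim on top of it, and the other crown-down piece went crown on crown on up2. Each one touched down within about 0.5 mm of the height I expected.
- **Pack position:** In the last wrist picture the top pieces are at holder x of about 32 and 86 mm; a tight pack would be at 33 and 86 mm. They are at most 3 mm off the centre line.
- **Stop travel:** The estimates do not agree exactly:

| Source | Stop travel |
|---|---|
| Arm's position when the push met resistance | about 27 mm |
| Side pictures, knob positions read by eye | about 25 mm |
| Top pieces' positions | about 26 mm |

- **One failed check:** An automatic reading of the knob in the side pictures gave only 13 mm. I discarded it because its mask covered only part of the knob after the slide (51 pixels against 123).
- **Other things:** I did not touch the blank or the other bystanders, and those visible in the pictures looked unmoved. I did not measure them. The arm was clear of everything at hand-in.

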